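Hold-to-test lever on a guarded switch tester

ROBOT

A 6-joint arm with a two-finger parallel gripper is mounted at the origin on a cart in front of the work surface, level with it; the furniture and walls round the work are solid. World frame = base frame: x ahead of the robot, y to its left, z up, the work surface at z = 0. Lengths are in mm, angles in rad, forces in N, time in s.
With the tool pointing down it reaches from about 275 to 750 mm from the base axis. Payload 10.2 kg.
Tool frame: the origin (TCP) lies at the very end of the fingers, on their centre line; the grasp point (between the pads) lies 19 mm behind it; z points along the fingers, y is the direction in which the jaws open and shut (so a half turn about z gives the same grasp; the last joint's range is limited). The gripper opens to 85 mm and grips with 20 to 120 N. Pads are 22 mm wide; open, the fingers measure 114 mm over their backs; the gripper's body (76 mm by 85 mm) begins 54 mm behind the grasp point. The pads swing forward as they close: fully open they stand 13 mm farther back than shut.
Start: joints at [1.016, 0.313, 1.498, -0, 1.331, -0.223], TCP at [171.029, 496.367, 231.294] pointing down, gripper open.
Joint ranges: [-2.94, 2.94], [-0.97, 2.17], [0.19, 2.56], [-1.23, 4.37], [0.02, 3.11], [-2.88, 2.88]. Speed limits (rad/s): [2.39, 2.39, 3.01, 3.14, 3.14, 3.14].

INTERFACE

Orientations are given as a unit quaternion [w, x, y, z].
In Python, from rig import * gives the robot as it stands. The module is installed in compiled form; this text tells all that it offers.
- The arm moves only by the shell command python3 -m crank 'ROWS' [FORCE]. ROWS is a JSON object of lists of equal length, an entry for each row: "dp": the shift along the world's x, y, z in cm, a list of three; "delta_rot": the turn, a rotation vector about the world's x, y, z in degrees, a list of three; "claw": the closure in counts, from 0 (fully open) to 255 (shut). A call has 1 to 10 rows; each row shifts and turns the commanded pose from where the row before left it; what a row does not reach is not made up. A row lasts 1/10 s, in which the tool goes at most 50 mm and 8.59 degrees, less where a joint would pass 70% of its speed; a pose out of reach is approached as far as the arm can. A call is refused whole if a number of a shift passes 5 or a number of a turn 8.59, either way. A call with a gripper value outside its range is refused whole. The fingers move at their own pace and stop on an object; FORCE is the grip in N (left out, the last holds). Time passes only in rows, so rows that do not move let the fingers close. It gives the time, the measured TCP pose, the force and the opening at its end, in the units of the state.
- sense(): the state, without advancing time (a new reading comes with each control period).
- capture(name): name is "scene" or "side" or "wrist"; returns (picture, depth): 420x560x3 uint8, red, green, blue; 420x560 float32, mm along the optical axis (not along the pixel's ray), 0 where there is no reading.
- camera_model(name): a dict with "fx", "fy", "cx", "cy" (pixels), "cam_to_world" (4x4, takes a point from camera to world coordinates); the wrist camera has in their place "T_tool_cam" (4x4, takes a point from camera to tool coordinates, whose origin is the TCP and whose axes are the flange's). Camera axes: x right, y up, looking along -z (the intrinsics and any distortion apply to the point x, -y, -z); pixel columns grow to the right and rows downward; lengths in mm; the calibration is good to about 2 mm. A picture is of the moment at which its call begins: read the wrist's pose just before it. camera_model takes no time and is no camera call.
- finish_job(): hands the job in, once; it reports no verdict.
Trained networks look in the newest picture that a camera, given by its name, has taken for a name from the list of things; names that differ only in an ending like _2 or _b are one class to them, and where a whole thing is asked for, a point or a joint stands for the part that bears it (a point fixed in the world has none). Each returns a list of dicts, best first, with "p" (0 to 1); they miss things now and then, are a little off and sometimes report something else, mostly with a low value. They report only what shows in the picture. A call takes as long as a camera call.
- boxes_of(camera, target): "centre" ([column, row] in pixels, amid what is visible of it).
- masks_of(camera, target): "region" (420x560 bool, what is visible of it) and "centre" ([column, row] in pixels, amid what is visible of it).
- pinpoint(camera, target): "centre" ([column, row] in pixels: a listed point, or the origin of a listed thing).
The state is a dict: "time_s": time; "joints": joint angles; "dq": joint speeds; "tau": joint torques, N m; "eef_pos": TCP position; "ee_rot": TCP orientation; "force": force on the tool from outside, world axes, zero at the start; "wrist_torque": the same for the moment, N m; "grip_width": opening from 0.0 (shut) to 1.0 (fully open).
Only numpy, scipy, OpenCV 4.12 (cv2) and the standard library are available. Lean on these libraries where they do the work, as an engineer would, in place of code of your own. Each camera call takes 0.05 s, during which the arm holds its last target.

TASK

Test the switch that lies in the test fixture: push the clear guard over until it is fully shut on the fixture, and only then push the red lever away from you, past the click of its first stop, right up to the second stop. The lever springs back if let go, so finish while still pushing it against the second stop. It is all done by pushing with the fingers and nothing needs to be grasped: do not lift or shift the switch in its nest or the things beside the fixture.

Things in the scene. Friction and masses are not known exactly. Their poses are not given: they have to be found in the camera images.
- test_unit: Grey fixed bench fixture, aluminium top, 140 mm (its x) by 230 mm (its y), top 62 mm above the table. Origin: centre of its underside. +x points to its back, away from the robot (within 0.15 rad of world x), +y to its left. Left half: nest with the switch under test. Right half: red-gripped lever, and 13 mm left of it a notched steel plate that stands up to 22 mm above the top.
- guard (a joint): Hinge of the clear, black-edged guard, a hood open below: 92 mm along fixture x (centred on x = 0), 85 mm wide, 46 mm high, walls 3 mm. 0 = shut over the nest, roof 109 mm above the table; starts at 1.55 to 1.85 rad, standing open at the left. Push it over to the right, then down. Stiff hinge (0.1 N m): stays at any angle; no latch.
- guard_hinge (a point): Middle of the guard's hinge line, which runs along the fixture's x at the left edge of its top: fixture x = 0, y = +108 mm, z = 63 mm.
- guard_edge (a point): Middle of the guard's roof edge farthest from the hinge, 96 mm from the hinge line. Guard shut: fixture x = 0, y = +23 mm, z = 109 mm. Guard standing open: upper left edge of the hood, the roof facing left. A black lip, 44 mm long, juts 11 mm beyond it, level with the roof.
- test_lever (a joint): Lever hinge along fixture y, at fixture x = -4, y = -60, z = 22 mm. 0 = rest, leaning 0.42 rad to the front (-x); grows as the grip goes to +x. Takes 4 N at the grip; from about 0.2 it snaps on by itself to the first stop, about 0.49 (0.46 to 0.52), and stays there if let go. Beyond, the push rises from 0 to 9 N at the second stop, 0.75, the hard end. Let go there, it springs back to the first.
- lever_arm: The lever: steel rod, 9 mm diameter, and on its end a red grip, 27 mm diameter at its thickest, 80 to 121 mm along the rod. Origin on the hinge line (inside the fixture); z runs along the rod.
- lever_grip (a point): Middle of the red grip, on the lever's axis, 103 mm from its hinge line. 116 mm above the table at rest, 125 mm at the first stop, 119 mm at the second; about 51 mm of travel to the first stop and 26 mm more to the second.
- specimen: Rocker switch under test, black with a red rocker, 34 x 31 x 25 mm, loose in the nest on the fixture. Origin: centre of its underside, 68 mm above the table. Not to be moved.
- next_switch: Black rocker switch with a grey rocker, 34 x 31 x 25 mm, loose on the table to the right of the fixture. Origin: centre of its underside. Leave it alone.
- fuse_carton: Small cream carton with red bands, 40 x 62 x 24 mm, on the table to the right of the fixture. Origin: centre of its underside. Leave it alone.
- screw_strip: White terminal strip, 18 x 72 x 17 mm, on the table to the left of the fixture. Origin: centre of its underside. Leave it alone.

How it is judged (in metres and radians):
On the way, in this order (a step that is already met when the one before it is completed fails the run):
1. the guard is fully shut, the lever still at rest (value of joint guard below 0.08 rad and value of joint test_lever below 0.2 rad), for 0.2 s.
2. the lever has passed its first stop and is pushed against the second, under the shut guard (value of joint test_lever above 0.69 rad and value of joint guard below 0.08 rad), for 0.3 s.
At the end, for the whole second after the job is handed in: The lever stands at its second stop (joint above 0.69 of 0.75 rad) with the fingers pushing on it (more than 1 N), the guard is shut (below 0.08 rad), the switch under test is within 8 mm and the three things beside the fixture within 15 mm of where they were (all of step 2 and contact force between lever_arm and the fingers above 1 N and distance of specimen from where it was at the start of the episode below 0.008 m and distance of each of next_switch, fuse_carton, screw_strip from where it was at the start of the episode below 0.015 m); the arm keeps its last pose, push and grip.
It fails at once if the lever is moved off rest while the guard is open (value of joint test_lever above 0.2 rad and value of joint guard above 0.12 rad).
It fails at once if the switch under test is shifted or lifted (distance of specimen from where it was at the start of the episode above 0.012 m).
It fails at once if a thing beside the fixture is shifted or lifted (distance of any of next_switch, fuse_carton, screw_strip from where it was at the start of the episode above 0.02 m).
It also fails if it takes over 48 s, if anything falls off the work surface, if the arm or the gripper's body presses on something with over 40 N, if the wrist force passes 120 N, or if a joint passes its speed limit or range.

## Working session

There is one attempt and no reset: what is moved stays moved. The work goes in short steps, Python scripts to look and compute and a shell command to move; the robot and the scene stay as the last step left them, time stands still between calls to the robot, and variables do not carry over. Pictures are saved under pics/ and viewed, and the job is handed in when it is done.

```bash
mkdir -p pics; cat > h.py <<'E'
from rig import *
import numpy as np, cv2
from scipy.spatial.transform import Rotation as R
def snap(n,f):
    im,d=capture(n); cv2.imwrite('pics/'+f+'.png',im[:,:,::-1]); np.save('pics/'+f+'.npy',d); return im,d
def ray_world(n,px,z):
    m=camera_model(n); T=np.array(m['cam_to_world'])
    d=np.array([(px[0]-m['cx'])/m['fx'],-(px[1]-m['cy'])/m['fy'],-1.])
    return (T@np.append(d*z,1))[:3]
def at_height(n,px,h):
    a=ray_world(n,px,0);b=ray_world(n,px,1000); t=(h-a[2])/(b[2]-a[2]); return a+t*(b-a)
E
python3 - <<'E'
from h import *
print(sense())
for n in ('scene','side'):
    m=camera_model(n); print(m)
    im,d=snap(n,n+'0')
    for t in ('guard_hinge','guard_edge','lever_grip','test_unit','lever_arm','specimen','next_switch','fuse_carton','screw_strip'):
        r=pinpoint(n,t)[:2]
        for q in r:
            c=q['centre']; z=d[int(round(c[1])),int(round(c[0]))] if 0<=c[0]<560 and 0<=c[1]<420 else 0
            print(n,t,np.round(c,1),round(q['p'],2),ray_world(n,c,z).round(1))
E
```

```text
{'time_s': 0.0, 'joints': array([ 1.01561359e+00,  3.13460527e-01,  1.49846029e+00,  1.44968348e-05,
        1.33097663e+00, -2.23404924e-01]), 'dq': array([ 0.00071979,  0.00040452,  0.000141  , -0.00098848, -0.0010335 ,
        0.00077328]), 'tau': array([-1.67859071e-04, -4.12267470e+01, -2.59742492e+01, -2.01664484e-04,
        4.17350195e-03,  2.45223976e-05]), 'eef_pos': array([170.87585819, 496.13982701, 230.72094888]), 'ee_rot': array([-2.54120873e-04,  1.65130765e-01,  9.86271466e-01, -6.00911407e-04]), 'force': array([ 0.23522303, -0.23630862, -0.48103448]), 'wrist_torque': array([-0.00783619,  0.04042351,  0.01928081]), 'grip_width': 0.9995895284656998}
{'fx': 532.1410360642074, 'fy': 532.1410360642074, 'cx': 276.49460538308733, 'cy': 209.71279818711852, 'cam_to_world': array([[ 4.82278448e-01,  5.59418015e-01, -6.74135731e-01,
        -1.70248206e+02],
       [-8.75746135e-01,  2.88713700e-01, -3.86927780e-01,
        -5.13627669e+02],
       [-2.18221490e-02,  7.76978690e-01,  6.29148559e-01,
         7.23543375e+02],
       [ 0.00000000e+00,  0.00000000e+00,  0.00000000
[... 1110 characters left out ...]
.2 -76.3  66.9]
side guard_edge [227.7 163.1] 0.71 [439.1 -28.  155.4]
side lever_grip [308.2 247.9] 0.66 [ 430.  -249.6  133.9]
side lever_grip [273.1 208.2] 0.36 [ 457.5 -131.5   88.1]
side test_unit [296.6 243.1] 0.64 [ 446.8 -207.7   60.2]
side lever_arm [319.1 253.3] 0.54 [ 461.6 -253.5   62.7]
side specimen [271.4 209.5] 0.71 [ 452.1 -132.4   91.2]
side specimen [317.2 252.9] 0.67 [ 459.  -250.8   64.3]
side next_switch [346.8 302.2] 0.7 [ 440.3 -350.1   23. ]
side next_switch [231.6 202.6] 0.47 [405.9 -68.6  94.8]
side fuse_carton [375.8 277.7] 0.98 [ 517.  -357.2   24.1]
side fuse_carton [294.1 238.4] 0.74 [ 450.9 -196.9   59.1]
side screw_strip [232.5 203. ] 0.59 [406.7 -70.3  94.5]
```

View pics/scene0.png

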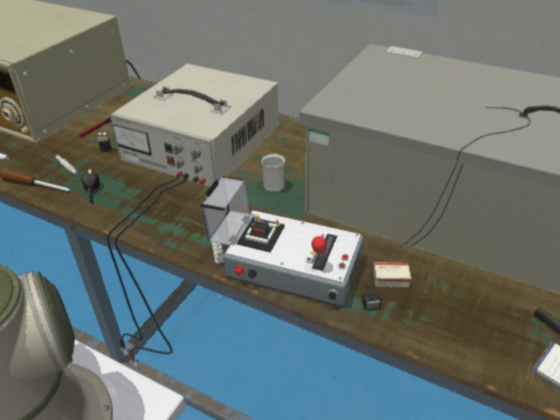

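View pics/side0.png

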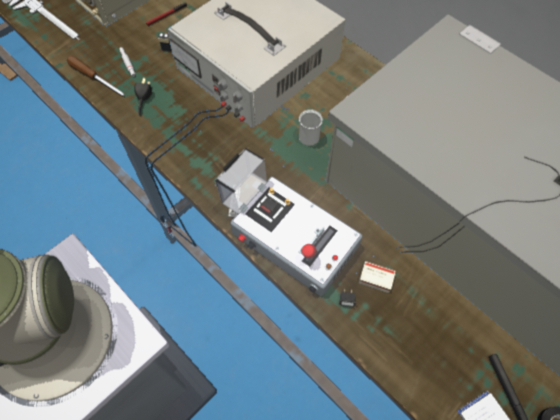

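```bash
python3 - <<'E'
from h import *
pts={}
for n in ('scene','side'):
    im=cv2.imread(f'pics/{n}0.png'); d=np.load(f'pics/{n}0.npy')
    m=camera_model(n);T=np.array(m['cam_to_world'])
    v,u=np.mgrid[0:420,0:560]
    P=np.stack([(u-m['cx'])/m['fx']*d,-(v-m['cy'])/m['fy']*d,-d],-1)@T[:3,:3].T+T[:3,3]
    np.save(f'pics/{n}P.npy',P)
    M=(d>0)&(abs(P[...,2]-62)<6)&(P[...,0]>330)&(P[...,0]<560)&(P[...,1]<-40)&(P[...,1]>-340)
    M=M.astype(np.uint8); k,l,s,c=cv2.connectedComponentsWithStats(M); i=1+np.argmax(s[1:,4]); 
    q=P[l==i]; print(n,len(q),np.median(q[:,2]))
    r=cv2.minAreaRect(q[:,:2].astype(np.float32)); print(r, cv2.boxPoints(r).round(1).tolist())
    im2=im.copy(); im2[l==i]=(0,255,0)
    x0,y0=(170,150) ; x1,y1=(430,330)
    if n=='side': x0,y0,x1,y1=190,130,420,320
    cv2.imwrite(f'pics/{n}z.png',cv2.resize(im[y0:y1,x0:x1],None,fx=3,fy=3,interpolation=cv2.INTER_CUBIC))
    cv2.imwrite(f'pics/{n}zm.png',cv2.resize(im2[y0:y1,x0:x1],None,fx=3,fy=3))
    # cabinet / obstacles: high points
    for nm,sel in (('back',(P[...,0]>500)&(P[...,2]>60)&(d>0)&(P[...,0]<800)&(P[...,1]<100)&(P[...,1]>-450)),):
        q=P[sel]; 
        for yb in range(-450,100,50):
            s_=q[(q[:,1]>=yb)&(q[:,1]<yb+50)]
            if len(s_): print(yb,'minx',np.percentile(s_[:,0],2).round(), 'maxz',s_[:,2].max().round())
E
```

```text
scene 5468 61.962813972247375
((464.17401123046875, -164.23574829101562), (136.87478637695312, 263.2899169921875), 8.714523315429688) [[376.6000061035156, -44.5], [416.5, -304.70001220703125], [551.7999877929688, -284.0], [511.8999938964844, -23.700000762939453]]
-450 minx 602.0 maxz 257.0
-400 minx 603.0 maxz 256.0
-350 minx 603.0 maxz 256.0
-300 minx 512.0 maxz 256.0
-250 minx 511.0 maxz 257.0
-200 minx 508.0 maxz 256.0
-150 minx 509.0 maxz 256.0
-100 minx 500.0 maxz 98.0
-50 minx 653.0 maxz 72.0
0 minx 665.0 maxz 71.0
50 minx 598.0 maxz 136.0
side 6365 60.82875194107419
((465.3662109375, -164.75245666503906), (137.29006958007812, 265.1520080566406), 8.523412704467773) [[377.79998779296875, -43.79999923706055], [417.1000061035156, -306.0], [552.9000244140625, -285.70001220703125], [513.5999755859375, -23.5]]
-450 minx 603.0 maxz 257.0
-400 minx 603.0 maxz 256.0
-350 minx 603.0 maxz 256.0
-300 minx 516.0 maxz 257.0
-250 minx 510.0 maxz 256.0
-200 minx 513.0 maxz 256.0
-150 minx 506.0 maxz 256.0
-100 minx 500.0 maxz 65.0
-50 minx 654.0 maxz 72.0
0 minx 670.0 maxz 72.0
50 minx 599.0 maxz 135.0
```

```bash
python3 - <<'E'
from h import *
def rays(n,c):
    a=ray_world(n,c,0);b=ray_world(n,c,1000); return a,(b-a)/np.linalg.norm(b-a)
def tri(c1,c2):
    A=np.zeros((3,3));B=np.zeros(3)
    L=[rays('scene',c1),rays('side',c2)]
    for a,d in L:
        Q=np.eye(3)-np.outer(d,d);A+=Q;B+=Q@a
    p=np.linalg.solve(A,B); return p.round(1),[round(np.linalg.norm((np.eye(3)-np.outer(d,d))@(p-a)),1) for a,d in L]
for k,a,b in (('hinge',(241.6,232.2),(253.4,196.6)),('edge',(209,188.6),(227.7,163.1)),('grip',(317,244.4),(308.2,247.9)),('unit',(298.4,265.7),(296.6,243.1)),('spec',(260.9,233.3),(271.4,209.5)),('ns',(372.1,303.9),(346.8,302.2)),('fc',(390.1,283.4),(375.8,277.7))):
    print(k,tri(a,b))
E
```

```text
hinge (array([462.1, -70.1,  48.5]), [np.float64(1.8), np.float64(1.8)])
edge (array([440.6, -24.6, 150.9]), [np.float64(0.8), np.float64(0.8)])
grip (array([ 438.8, -242.2,  108.2]), [np.float64(0.8), np.float64(0.8)])
unit (array([ 462.1, -194.6,   14.8]), [np.float64(0.1), np.float64(0.1)])
spec (array([ 460.5, -119.8,   65.5]), [np.float64(2.8), np.float64(2.8)])
ns (array([ 445.4, -347.9,    6.7]), [np.float64(0.3), np.float64(0.3)])
fc (array([ 537.1, -351.7,  -26.1]), [np.float64(0.2), np.float64(0.2)])
```

View pics/scenez.png

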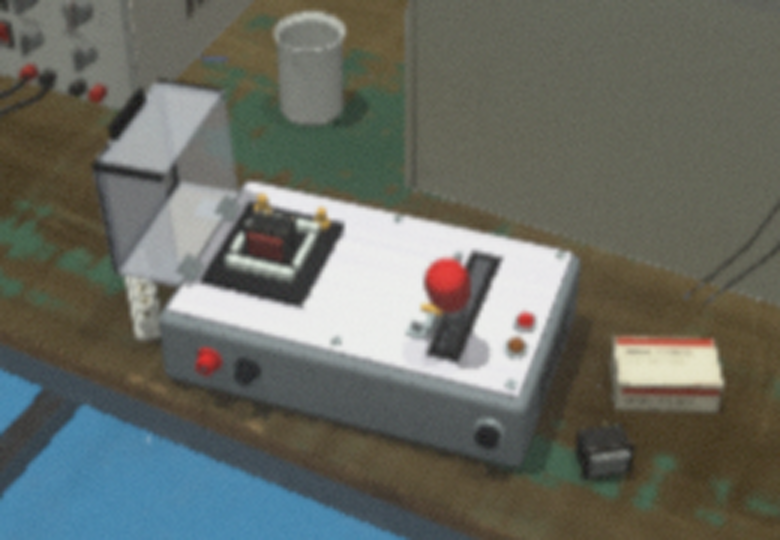

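View pics/sidezm.png

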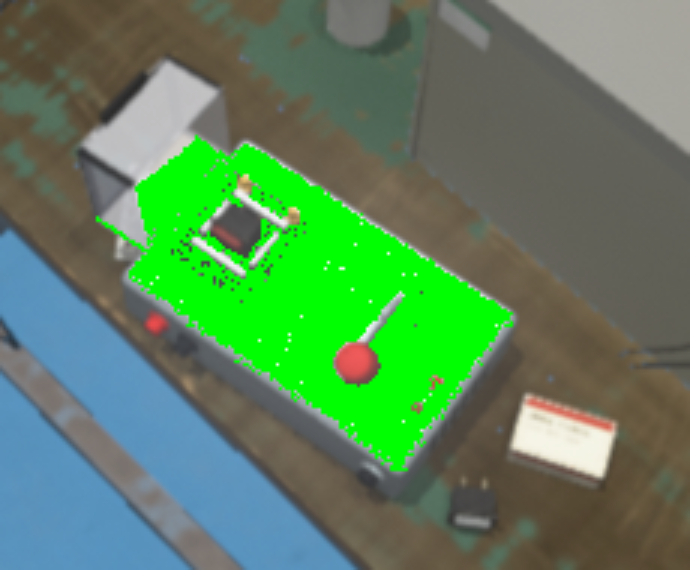

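View pics/sidez.png

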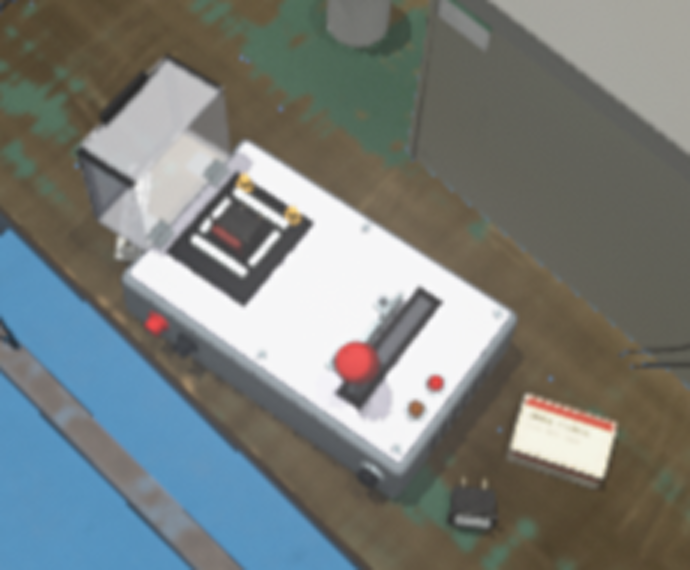

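```bash
cat >> h.py <<'E'
YAW=0.15; C0=np.array([467.5,-181.3,0.])
RF=np.array([[np.cos(YAW),-np.sin(YAW),0],[np.sin(YAW),np.cos(YAW),0],[0,0,1]])
def f2w(p): return RF@np.array(p,float)+C0
def w2f(P): return (np.asarray(P)-C0)@RF
E
python3 - <<'E'
from h import *
for n in ('scene','side'):
    P=np.load(f'pics/{n}P.npy'); d=np.load(f'pics/{n}0.npy'); F=w2f(P)
    top=(d>0)&(abs(F[...,2]-62)<5)&(F[...,1]<60)&(F[...,1]>-130)&(abs(F[...,0])<85)
    q=F[top]
    e=[]
    for yb in range(-105,40,10):
        s=q[(q[:,1]>=yb)&(q[:,1]<yb+10)]; e.append((yb+5,s[:,0].min(),s[:,0].max()))
    e=np.array(e); print(n,'front',np.polyfit(e[:,0],e[:,1],1).round(3),'back',np.polyfit(e[:,0],e[:,2],1).round(3),'right',q[:,1].min().round(1), 'z',np.median(q[:,2]).round(1))
    g=(d>0)&(F[...,2]>85)&(F[...,1]>85)&(F[...,1]<200)&(abs(F[...,0])<70)
    q=F[g]; print('guard',len(q),q.min(0).round(),q.max(0).round())
    for zb in range(85,170,10):
        s=q[(q[:,2]>=zb)&(q[:,2]<zb+10)]
        if len(s): print(zb,len(s),'y',np.percentile(s[:,1],[2,50,98]).round(),'x',np.percentile(s[:,0],[2,98]).round())
    g=(d>0)&(F[...,2]>110)&(F[...,1]<-30)&(F[...,1]>-90)&(abs(F[...,0])<90)
    q=F[g]; print('grip',q.min(0).round(),q.max(0).round(),np.median(q,0).round())
    g=(d>0)&(P[...,2]>60)&(P[...,1]>60)&(P[...,0]>150)&(P[...,0]<560)&(P[...,1]<550)
    q=P[g]; print('obst',len(q), q.min(0) if len(q) else '',q.max(0) if len(q) else '')
s=sense(); print(w2f(s['eef_pos']), R.from_quat(np.roll(s['ee_rot'],-1)).as_matrix().round(3))
for p in ((0,190,150),(-90,-60,180)): print(p,f2w(p))
E
```

```text
scene front [ 8.0000e-03 -6.6738e+01] back [-2.000e-03  6.554e+01] right -113.3 z 61.8
guard 1708 [-46. 109.  85.] [ 50. 160. 159.]
85 164 y [110. 129. 153.] x [-45.  48.]
95 153 y [110. 128. 154.] x [-45.  48.]
105 153 y [110. 127. 155.] x [-45.  48.]
115 141 y [111. 126. 156.] x [-46.  47.]
125 125 y [112. 130. 155.] x [-46.  48.]
135 201 y [113. 143. 158.] x [-45.  47.]
145 733 y [112. 133. 156.] x [-44.  46.]
155 38 y [153. 156. 158.] x [-19.  21.]
grip [-61. -73. 111.] [-37. -48. 134.] [-53. -62. 126.]
obst 0  
side front [ 4.000e-03 -6.474e+01] back [7.0000e-03 6.6127e+01] right -115.8 z 60.6
guard 1403 [-46. 107.  85.] [ 49. 159. 158.]
85 69 y [108. 125. 153.] x [-44.  47.]
95 67 y [108. 122. 154.] x [-44.  47.]
105 58 y [109. 123. 154.] x [-45.  46.]
115 62 y [109. 122. 154.] x [-45.  47.]
125 56 y [110. 128. 155.] x [-45.  47.]
135 556 y [111. 139. 156.] x [-44.  47.]
145 514 y [111. 127. 156.] x [-43.  46.]
155 21 y [152. 154. 156.] x [-18.  20.]
grip [-59. -74. 113.] [-33. -50. 134.] [-49. -64. 127.]
obst 0  
[-191.88203093  714.35390279  231.29218844] [[-0.945  0.326 -0.   ]
 [ 0.326  0.945 -0.   ]
 [ 0.    -0.    -1.   ]]
(0, 190, 150) [439.10675483   6.56650481 150.        ]
(-90, -60, 180) [ 387.47689093 -254.0756966   180.        ]
```

```bash
python3 -m crank '{"dp":[[2.2,-4,0],[2.2,-4,0],[2.2,-4,0],[2.2,-4,0],[2.2,-4,0],[2.2,-4,0],[2.2,-4,0],[2.2,-4,0],[2.2,-4,0],[2.2,-4,0]],"delta_rot":[[0,0,4],[0,0,4],[0,0,4],[0,0,4],[0,0,4],[0,0,4],[0,0,3.5],[0,0,0],[0,0,0],[0,0,0]],"claw":[255,255,255,255,255,255,255,255,255,255]}'; python3 -c "
from h import *
s=sense();print(s['time_s'],s['eef_pos'],w2f(s['eef_pos']),s['joints'],s['grip_width']);print(RF.T@R.from_quat(np.roll(s['ee_rot'],-1)).as_matrix().round(3))"
```

```text
time_s: 2.0
eef_pos: [391.6, 94.5, 231.6]
ee_rot: [0.0, -0.074, 0.997, -0.0]
force: [1.5, 0.4, 0.1]
grip_width: 0.004
2.0 [391.61319756  94.53925838 231.58503605] [-33.81377181 284.08226288 231.58503605] [-5.60372757e-02  3.77037164e-02  1.82841448e+00  9.95790842e-05
  1.27461849e+00 -1.77484960e+00] 0.0037564313051133037
[[-9.99862002e-01  2.44496456e-03  9.88771078e-04]
 [ 2.44496456e-03  9.99862002e-01 -1.49438132e-04]
 [-1.00000000e-03  0.00000000e+00 -1.00000000e+00]]
```

```bash
python3 -m crank '{"dp":[[1.5,-2.8,-0.5],[1.5,-2.8,-1.5],[1.7,-2.7,-2],[0,0,-3],[0,0,-3.2],[0,0,0]],"delta_rot":[[0,0,0],[0,0,0],[0,0,0],[0,0,0],[0,0,0],[0,0,0]],"claw":[255,255,255,255,255,255]}'; python3 - <<'E'
from h import *
s=sense();print(w2f(s['eef_pos']),s['force'])
snap('scene','s1'); snap('side','d1')
im=cv2.imread('pics/s1.png')[100:330,150:450]; cv2.imwrite('pics/s1z.png',cv2.resize(im,None,fx=2.5,fy=2.5))
# path plan: s=65 corner -> TCP offset 15
for th in (1.6,1.4,1.2,1,.8,.6,.4,.2,0):
    sr=65; Y=-sr*np.cos(th)+46*np.sin(th); Z=sr*np.sin(th)+46*np.cos(th)
    p=(0,108+Y+14.5,63+Z); print(th,np.round(p,1),f2w(p).round(1))
E
```

```text
time_s: 2.6
eef_pos: [436.1, 13.6, 126.5]
ee_rot: [-0.003, -0.074, 0.997, 0.001]
force: [0.5, 0.2, 0.3]
grip_width: 0.0
[ -1.91261655 197.39554861 126.48909206] [0.47095156 0.17645895 0.31414069]
1.6 [  0.  170.4 126.6] [442.  -12.8 126.6]
1.4 [  0.  156.8 134.9] [444.1 -26.3 134.9]
1.2 [  0.  141.8 140.3] [446.3 -41.1 140.3]
1 [  0.  126.1 142.5] [448.7 -56.6 142.5]
0.8 [  0.  110.2 141.7] [451.  -72.3 141.7]
0.6 [  0.   94.8 137.7] [453.3 -87.5 137.7]
0.4 [  0.   80.5 130.7] [ 455.5 -101.7  130.7]
0.2 [  0.   67.9 121. ] [ 457.3 -114.1  121. ]
0 [  0.   57.5 109. ] [ 458.9 -124.4  109. ]
```

View pics/s1z.png

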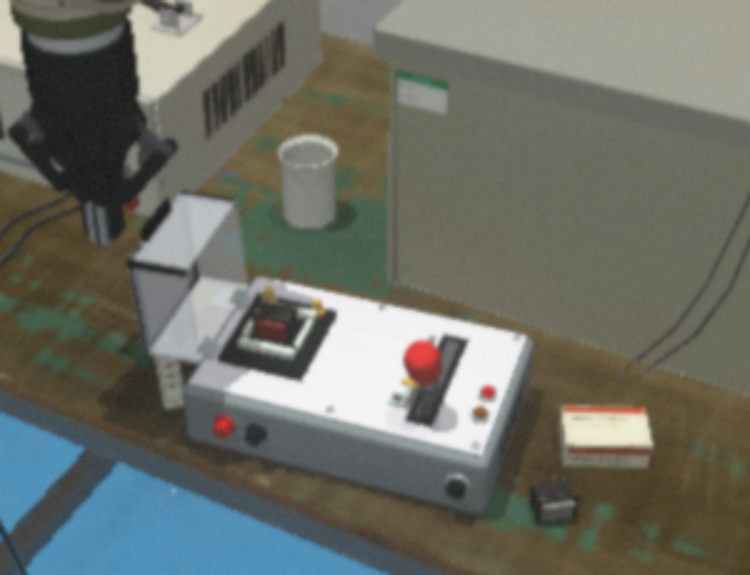

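```bash
python3 -m crank '{"dp":[[0.3,-1.3,0],[0.3,-1.3,0],[0.1,-0.7,0.4],[0.1,-0.7,0.4],[0.1,-0.8,0.3],[0.1,-0.8,0.2],[0.1,-0.8,0.1],[0.1,-0.8,0.1],[0,0,0]],"delta_rot":[[0,0,0],[0,0,0],[0,0,0],[0,0,0],[0,0,0],[0,0,0],[0,0,0],[0,0,0],[0,0,0]],"claw":[255,255,255,255,255,255,255,255,255]}'; python3 - <<'E'
from h import *
s=sense();print(w2f(s['eef_pos']),s['force'])
snap('scene','s2'); snap('side','d2')
im=cv2.imread('pics/s2.png')[100:330,150:450]; cv2.imwrite('pics/s2z.png',cv2.resize(im,None,fx=2.5,fy=2.5))
E
```

```text
time_s: 3.6
eef_pos: [450.1, -59.6, 144.3]
ee_rot: [-0.0, -0.074, 0.997, -0.0]
force: [-0.2, 0.1, 0.5]
grip_width: -0.003
[  0.97569294 122.909901   144.26916421] [-0.17257936  0.11989172  0.49321406]
```

View pics/s2z.png

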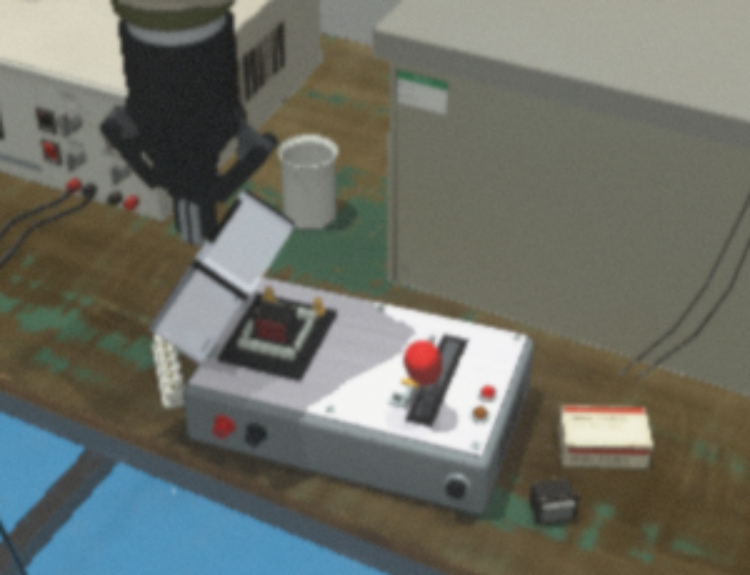

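The guard has swung to about 1 rad; the fingers are on its roof at around (210,230). I'll carry on along the arc.

```bash
python3 -m crank '{"dp":[[0.1,-0.8,-0.2],[0.1,-0.8,-0.3],[0.1,-0.8,-0.4],[0.1,-0.7,-0.4],[0.1,-0.7,-0.4],[0.1,-0.7,-0.5],[0.1,-0.7,-0.5],[0.1,-0.5,-0.5],[0.1,-0.4,-0.4],[0,0,0]],"delta_rot":[[0,0,0],[0,0,0],[0,0,0],[0,0,0],[0,0,0],[0,0,0],[0,0,0],[0,0,0],[0,0,0],[0,0,0]],"claw":[255,255,255,255,255,255,255,255,255,255]}'; python3 - <<'E'
from h import *
s=sense();print(w2f(s['eef_pos']),s['force'])
snap('scene','s3'); snap('side','d3')
im=cv2.imread('pics/s3.png')[100:330,150:450]; cv2.imwrite('pics/s3z.png',cv2.resize(im,None,fx=2.5,fy=2.5))
E
```

```text
time_s: 4.7
eef_pos: [458.6, -118.9, 108.8]
ee_rot: [-0.001, -0.074, 0.997, 0.001]
force: [-5.3, 5.6, 16.5]
grip_width: 0.001
[  0.51369168  63.03007883 108.83401964] [-5.26702477  5.57991742 16.47499813]
```

View pics/s3z.png

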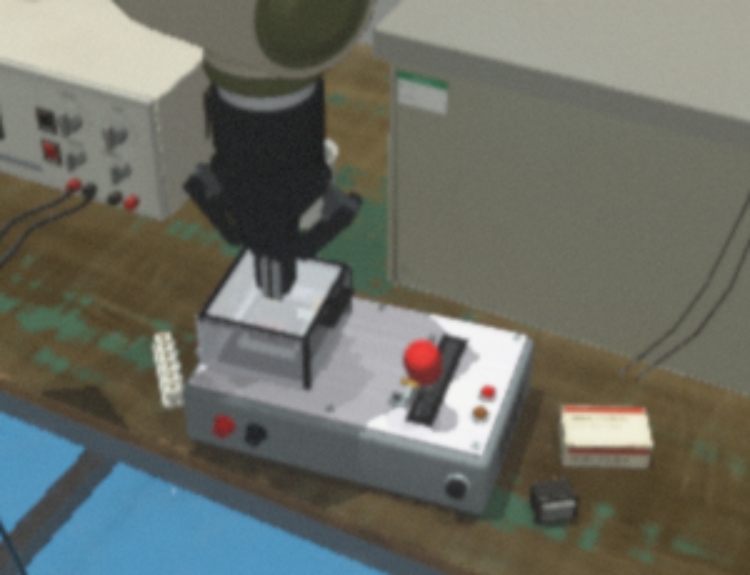

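```bash
python3 -m crank '{"dp":[[0,0,0],[0,0,0],[0,0,0.5],[0,0,2.5],[0,0,3],[-1,-1.5,1],[-2,-4,0],[-2.1,-4,0],[-2,-4,0],[0,0,0]],"delta_rot":[[0,0,0],[0,0,0],[0,0,0],[0,0,0],[0,0,0],[0,0,0],[0,0,0],[0,0,0],[0,0,0],[0,0,0]],"claw":[255,255,255,255,255,255,255,255,255,255]}'; python3 - <<'E'
from h import *
s=sense();print(w2f(s['eef_pos']),s['force'])
for n,f in (('scene','s4'),('side','d4')):
    im,d=snap(n,f)
    m=camera_model(n);T=np.array(m['cam_to_world'])
    v,u=np.mgrid[0:420,0:560]
    P=np.stack([(u-m['cx'])/m['fx']*d,-(v-m['cy'])/m['fy']*d,-d],-1)@T[:3,:3].T+T[:3,3]
    F=w2f(P)
    g=(d>0)&(abs(F[...,0])<40)&(F[...,2]>95)&(F[...,2]<125)&(F[...,1]>10)&(F[...,1]<120)
    q=F[g]; A=np.c_[q[:,0],q[:,1],np.ones(len(q))]
    q2=q[abs(q[:,2]-np.median(q[:,2]))<6]; A=np.c_[q2[:,:2],np.ones(len(q2))]
    print(n,len(q2),np.median(q2[:,2]),np.linalg.lstsq(A,q2[:,2],rcond=None)[0].round(3), q2.min(0),q2.max(0))
    g=(d>0)&(F[...,2]>100)&(F[...,2]<137)&(F[...,1]<-35)&(F[...,1]>-90)&(abs(F[...,0])<60)
    q=F[g]; print('grip',q.min(0).round(),q.max(0).round(),np.median(q,0).round())
im=cv2.imread('pics/s4.png')[100:330,150:450]; cv2.imwrite('pics/s4z.png',cv2.resize(im,None,fx=2.5,fy=2.5))
im=cv2.imread('pics/d4.png')[120:350,170:470]; cv2.imwrite('pics/d4z.png',cv2.resize(im,None,fx=2.5,fy=2.5))
E
```

```text
time_s: 5.8
eef_pos: [386.1, -258.1, 177.9]
ee_rot: [-0.0, -0.072, 0.997, -0.0]
force: [0.3, 0.2, -1.0]
grip_width: 0.001
[-91.96474035 -63.80581187 177.87916154] [ 0.29331506  0.20848746 -1.01160003]
scene 1443 108.71939048997422 [-1.00000e-03  4.00000e-03  1.08454e+02] [-39.79764339  11.42184364 103.29615709] [ 39.99860243 108.39705365 112.48277162]
grip [-60. -73. 100.] [-37. -47. 135.] [-53. -63. 124.]
side 21 107.80715059650367 [-5.50000e-02 -9.10000e-02  1.19003e+02] [ 30.28299088  95.415624   104.88462575] [ 38.98233213 106.41569073 109.90778872]Traceback (most recent call last):
  File "<stdin>", line 14, in <module>
    return umr_minimum(a, axis, None, out, keepdims, initial, where)
ValueError: zero-size array to reduction operation minimum which has no identity
```

```bash
python3 -m crank '{"dp":[[0,0.3,-2.5],[0,0,-2.5],[0,0,-2],[0,0,0],[1,0.15,0],[0.6,0.09,0],[0,0,0]],"delta_rot":[[0,0,0],[0,0,0],[0,0,0],[0,0,0],[0,0,0],[0,0,0],[0,0,0]],"claw":[255,255,255,255,255,255,255]}'; python3 - <<'E'
from h import *
s=sense();print(w2f(s['eef_pos']),s['force'])
snap('scene','s5')
im=cv2.imread('pics/s5.png')[100:330,150:450]; cv2.imwrite('pics/s5z.png',cv2.resize(im,None,fx=2.5,fy=2.5))
E
```

```text
time_s: 6.6
eef_pos: [405.4, -249.2, 109.2]
ee_rot: [0.001, -0.075, 0.997, -0.001]
force: [-0.5, 0.0, -0.1]
grip_width: 0.001
[-71.55614    -57.85688258 109.24299414] [-0.51276113  0.01766801 -0.14238112]
```

View pics/s5z.png

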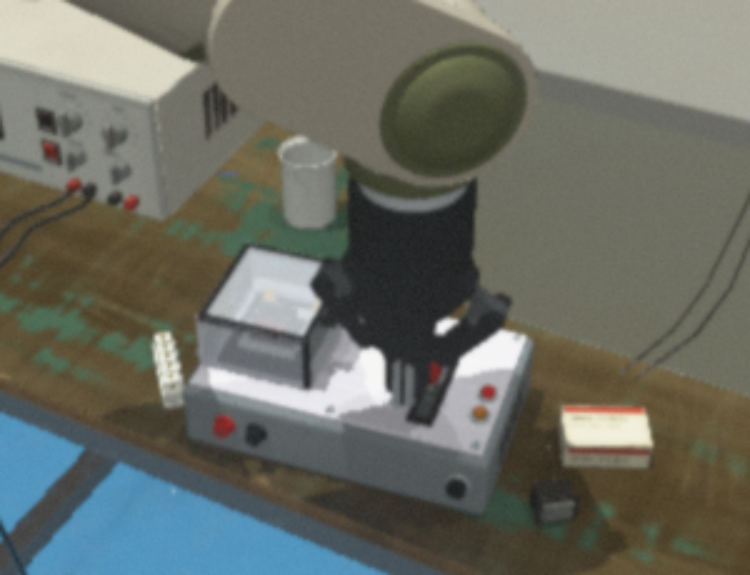

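The fingers stand just in front of the red grip at about (400,385), the guard is shut, and there is no contact yet. Now I'll push.

```bash
python3 -m crank '{"dp":[[0.6,-0.16,0],[0.7,0.1,0],[0.7,0.1,0],[0.7,0.1,0],[0.7,0.1,0],[0.7,0.1,0],[0,0,0]],"delta_rot":[[0,0,0],[0,0,0],[0,0,0],[0,0,0],[0,0,0],[0,0,0],[0,0,0]],"claw":[255,255,255,255,255,255,255]}'; python3 -c "
from h import *
s=sense();print(w2f(s['eef_pos']),s['force'])"
python3 -m crank '{"dp":[[0.5,0.08,0],[0.5,0.08,0],[0.5,0.08,0],[0,0,0]],"delta_rot":[[0,0,0],[0,0,0],[0,0,0],[0,0,0]],"claw":[255,255,255,255]}'; python3 -c "
from h import *
s=sense();print(w2f(s['eef_pos']),s['force'])"
```

```text
time_s: 7.35
eef_pos: [445.9, -245.7, 108.2]
ee_rot: [0.0, -0.074, 0.997, -0.0]
force: [-0.0, -0.1, 0.7]
grip_width: -0.0
[-31.02518701 -60.41000402 108.21443343] [-0.00705533 -0.13117501  0.6672499 ]
time_s: 7.75
eef_pos: [460.5, -243.4, 108.3]
ee_rot: [0.0, -0.074, 0.997, -0.0]
force: [-0.2, -0.5, 0.6]
grip_width: -0.001
[-16.18230507 -60.34898587 108.29927779] [-0.24209273 -0.54354436  0.6110175 ]
```

```bash
python3 -m crank '{"dp":[[0.5,0.08,0],[0.4,0.06,0],[0,0,0]],"delta_rot":[[0,0,0],[0,0,0],[0,0,0]],"claw":[255,255,255]}'; python3 -m crank '{"dp":[[0.4,0.06,0],[0.3,0.05,0],[0,0,0]],"delta_rot":[[0,0,0],[0,0,0],[0,0,0]],"claw":[255,255,255]}';  python3 -c "
from h import *
s=sense();print(w2f(s['eef_pos']),s['force'])
snap('scene','s6')
im=cv2.imread('pics/s6.png')[100:330,150:450]; cv2.imwrite('pics/s6z.png',cv2.resize(im,None,fx=2.5,fy=2.5))"
```

```text
time_s: 8.05
eef_pos: [469.2, -242.0, 108.2]
ee_rot: [-0.0, -0.074, 0.997, 0.0]
force: [-2.8, -0.5, 1.1]
grip_width: -0.007
time_s: 8.35
eef_pos: [475.6, -241.0, 107.8]
ee_rot: [-0.001, -0.074, 0.997, 0.0]
force: [-4.5, -3.2, -2.2]
grip_width: 0.002
[ -0.86697525 -60.20824693 107.81948911] [-4.51546036 -3.16377489 -2.16656441]
```

View pics/s6z.png

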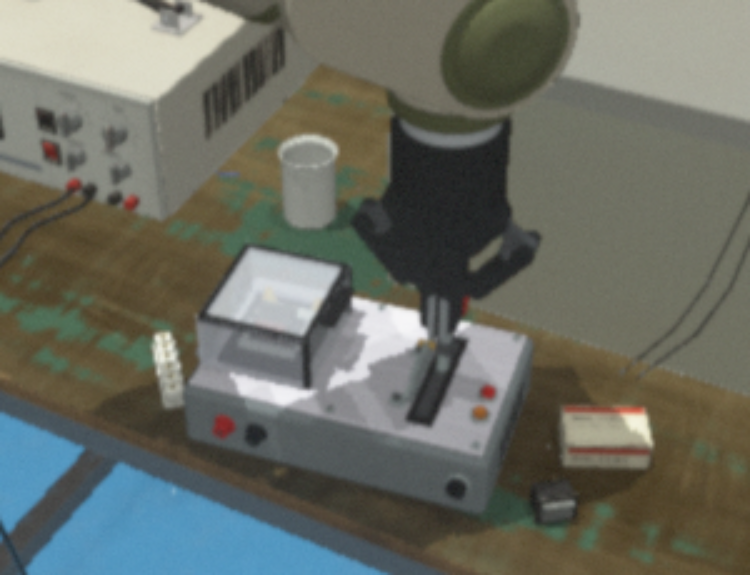

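The lever is past its first stop with the grip behind the fingers at about (465,305), and the force is rising. I'll continue in small steps.

```bash
python3 -m crank '{"dp":[[0.3,0.05,0],[0.2,0.03,0],[0,0,0]],"delta_rot":[[0,0,0],[0,0,0],[0,0,0]],"claw":[255,255,255]}'; python3 -m crank '{"dp":[[0.3,0.05,0],[0,0,0],[0,0,0]],"delta_rot":[[0,0,0],[0,0,0],[0,0,0]],"claw":[255,255,255]}'; python3 -m crank '{"dp":[[0.2,0.03,0],[0,0,0]],"delta_rot":[[0,0,0],[0,0,0]],"claw":[255,255]}'
```

```text
time_s: 8.7
eef_pos: [479.9, -240.2, 107.4]
ee_rot: [-0.002, -0.074, 0.997, 0.0]
force: [-8.2, -3.7, -3.3]
grip_width: -0.0
time_s: 9.0
eef_pos: [482.5, -239.6, 107.1]
ee_rot: [-0.002, -0.074, 0.997, 0.001]
force: [-9.5, -5.2, -5.3]
grip_width: -0.002
time_s: 9.2
eef_pos: [483.0, -239.6, 106.9]
ee_rot: [-0.004, -0.074, 0.997, 0.001]
force: [-17.8, -6.2, -0.7]
grip_width: -0.003
```

```bash
python3 -m crank '{"dp":[[0.2,0.03,0],[0,0,0],[0,0,0]],"delta_rot":[[0,0,0],[0,0,0],[0,0,0]],"claw":[255,255,255]}'; python3 - <<'E'
from h import *
s=sense();print(w2f(s['eef_pos']),s['force'])
for n,f in (('scene','s7'),('side','d7')):
    im,d=snap(n,f)
    m=camera_model(n);T=np.array(m['cam_to_world'])
    v,u=np.mgrid[0:420,0:560]
    P=np.stack([(u-m['cx'])/m['fx']*d,-(v-m['cy'])/m['fy']*d,-d],-1)@T[:3,:3].T+T[:3,3]
    F=w2f(P)
    red=(im[...,0]>120)&(im[...,1]<70)&(im[...,2]<70)&(F[...,1]<-40)&(F[...,1]>-85)&(F[...,2]>85)
    q=F[red]; print(n,len(q),q.min(0).round() if len(q) else '',q.max(0).round() if len(q) else '')
    g=(d>0)&(abs(F[...,0])<40)&(F[...,2]>95)&(F[...,2]<125)&(F[...,1]>25)&(F[...,1]<105)
    q=F[g]; print('roof',len(q),np.median(q[:,2]) if len(q) else '', np.polyfit(q[:,1],q[:,2],1) if len(q)>50 else '')
im=cv2.imread('pics/s7.png')[100:330,150:450]; cv2.imwrite('pics/s7z.png',cv2.resize(im,None,fx=2.5,fy=2.5))
im=cv2.imread('pics/d7.png')[120:350,170:470]; cv2.imwrite('pics/d7z.png',cv2.resize(im,None,fx=2.5,fy=2.5))
snap('wrist','w7')
E
```

```text
time_s: 9.5
eef_pos: [483.3, -239.5, 106.9]
ee_rot: [-0.006, -0.074, 0.997, 0.001]
force: [-28.7, -9.0, 3.5]
grip_width: -0.004
[  6.89542905 -59.92288053 106.89027034] [-28.72655217  -8.98343471   3.47852582]
scene 0  
roof 1248 108.80822829100168 [-1.31738285e-03  1.08905456e+02]
side 0  
roof 1047 107.23886108627016 [1.84262457e-03 1.07131548e+02]
```

View pics/s7z.png

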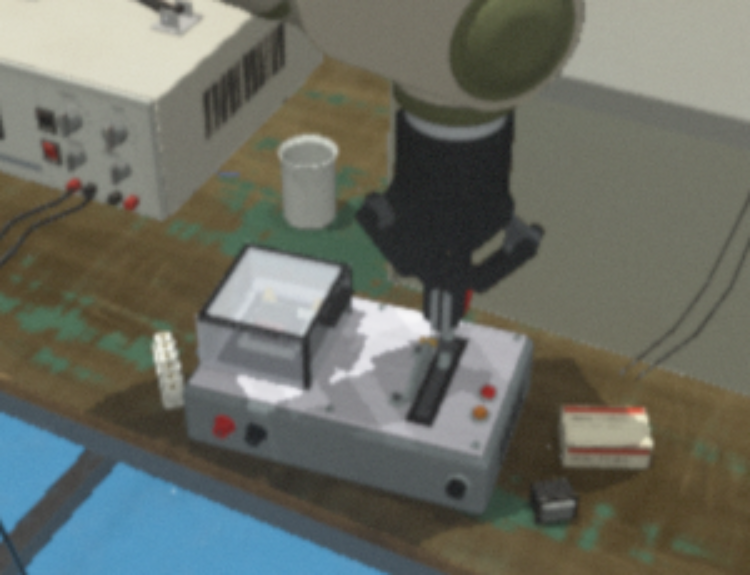

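View pics/w7.png

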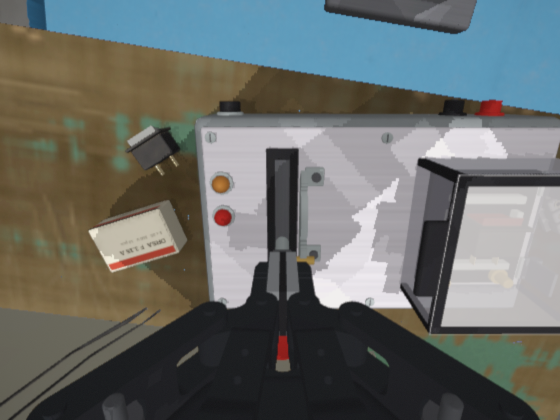

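```bash
python3 - <<'E'
from h import *
s=sense();print(s['time_s'],w2f(s['eef_pos']),s['force'])
print(finish_job())
E
```

```text
9.65 [  6.93451148 -59.93015558 106.90501576] [-28.07293916  -7.44772579   3.99474251]
the job is handed in; nothing more can be done
None
```

I shut the guard first and then pushed the lever to its second stop. I handed the job in at 9.65 s with the fingers still pushing on it. `finish_job()` reports no verdict, so the result rests on the checks below.

- **Guard:** I pushed it over and down with closed fingers. With the lever at the stop, the roof measured level (slope about 0.002) at 107 to 109 mm above the table; fully shut is 109 mm.
- **Lever:** It was still at rest when the guard closed. I pushed it past the first stop until it met a hard end. The last 2 mm of commanded push moved it only 0.3 mm, and the force rose from 18 to 29 N. The force was about 28 N at hand-in.
- **Neighbouring parts:** The arm stayed clear of the specimen and the three things beside the fixture. They look unmoved in the pictures, but I did not measure their positions again.

**Not measured directly:** I could not read the lever angle at the end. My search for the red grip in the last scene and side pictures found no pixels, because the gripper hid it. The second stop is therefore inferred from the hard stop and the fingertip position.

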